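Unhook the blue kiln timer and stand it on the throwing bat

ROBOT

A 6-joint arm with a two-finger parallel gripper is mounted at the origin on a cart in front of the work surface, level with it; the furniture and walls round the work are solid. World frame = base frame: x ahead of the robot, y to its left, z up, the work surface at z = 0. Lengths are in m, angles in rad, forces in N, time in s.
With the tool pointing down it reaches from about 0.375 to 0.975 m from the base axis. Payload 3.8 kg.
Tool frame: the origin (TCP) lies midway between the tips of the shut fingers; the grasp point (between the pads) lies 19 mm behind it; z points along the fingers, y is the line along which they close (so a half turn about z gives the same grasp; the last joint's range is limited). The gripper opens to 88 mm and grips with 3 to 60 N. Pads are 18 mm wide; open, the fingers measure 123 mm over their backs; the gripper's body (75 mm by 187 mm) begins 45 mm behind the grasp point.
Start: joints at [-1.331, 0.264, 1.604, -0, 1.274, -0.037], TCP at [0.184, -0.649, 0.239] pointing down, gripper open.
Joint ranges: [-2.63, 2.63], [-0.94, 2.18], [0.31, 2.57], [-1.31, 4.45], [0, 2.66], [-2.55, 2.55]. Speed limits (rad/s): [2.57, 2.57, 3.14, 3.14, 3.14, 3.14].

INTERFACE

Orientations are given as a rotation vector (axis times angle).
In Python, from cell import manip, inverse_kinematics, cams, order gives the robot as it stands. Calls block until the motion is done:
- manip.move_pose(position, orientation): joint-space move of the TCP to a pose.
- manip.move_linear(position, rate=0.15, rot=None): straight line of the TCP; rot=None keeps the orientation; rate is the mean speed in m/s.
- manip.set_joints(angles): joint-space move.
- manip.set_gripper(opening, force=None): finger opening in m; force is the grip in N (None keeps the last); returns when the fingers have stopped.
- manip.dwell(seconds).
- inverse_kinematics(position, orientation): joint angles nearest the present ones, or None.
- manip.state(): the state.
- cams.capture(name): name is "scene" or "top" or "wrist"; returns a dict with "image" (420x560x3 uint8, blue, green, red), "z_map" (420x560 float32, m along the optical axis (not along the pixel's ray), 0 where there is no reading), "intrinsics" (3x3 intrinsics, pixels), "position" and "orientation" of the camera in the world; the wrist camera has in their place "T_tool_cam" (4x4, takes a point from camera to tool coordinates, whose origin is the TCP and whose axes are the flange's). Camera axes: x right, y down, z forward; pixel columns grow to the right and rows downward; lengths in m; the calibration is good to about 2 mm. A picture is of the moment at which its call begins: read the wrist's pose just before it.
A pose or a line that the arm cannot do raises manip.IKError and nothing moves.
- order.close_job(): hands the job in; it is judged then, once.
The state is a dict: "clock": time; "joint_pos": joint angles; "joint_velocities": joint speeds; "tau": joint torques, N m; "tool_pos": TCP position; "tcp_rot": TCP orientation; "contact_force": force on the tool from outside, world axes, zero at the start; "moment": the same for the moment, N m; "gripper_width": finger opening in m; "grasp_force": force on a finger pad.
Only numpy, scipy, OpenCV 4.12 (cv2) and the standard library are available. Lean on these libraries where they do the work, as an engineer would, in place of code of your own. Each camera call takes 0.05 s, during which the arm holds its last target. There are 200 camera calls.

TASK

Two kiln timers hang on the peg board by the keyhole slots in their backs. Take down the one with the blue case: slide it straight up until the peg's head is at the wide end of the slot, draw it off the peg towards you, and stand it upright in the middle of the round dark wooden throwing bat, then let go. Leave the orange timer hanging where it is.

Things in the scene. Friction and masses are not known exactly. Their poses are not given: they have to be found in the camera images.
- blue_timer: Loose kiln timer, blue case, round white dial: a box 40 mm thick (x), 80 wide (y), 130 tall (z), 0.25 to 0.5 kg. Origin: centre of its underside; z up, dial to -x, grey back to +x. It hangs upright on the left or right peg, back against the board (lean up to 2 degrees), underside 40 mm above the table; its top 50 mm stand above the board, free to pinch from above across the 40 mm.
- keyhole (a point): Centre of the wide end of the blue timer's keyhole, 45 mm above its underside, in its 4 mm back plate: an opening 30 mm square, from which a slot 10 mm wide runs up to 75 mm above the underside. Hung, the peg sits at the slot's top: raise the timer 27 mm (6 more or less will do) to bring the peg's head into the opening, then draw it off more than 12 mm, straight away from the board.
- orange_timer: The same kind of timer with an orange case, same size, origin and axes; it hangs on the other outer peg and stays there.
- peg_board: Fixed upright plywood board, 360 mm wide (y), 18 thick, 120 tall, with 3 level steel pegs. Origin: on the table, middle of the front face; that face looks to its -x, towards the robot; z up. Pegs at y = -120, 0 and 120 mm, 112 mm above the table: neck 6 mm thick, head 18 mm across, standing 10.5 mm out from the board. The middle peg is empty.
- bat: Fixed round throwing bat of dark wood lying flat on the table to the right of the board, 160 mm across and 12 mm thick. Origin: centre of its underside.

How it is judged:
On the way, in this order (a step that is already met when the one before it is completed fails the run):
1. the blue timer is slid up its keyhole slot, by at least 18 mm (z of blue_timer in the frame of peg_board above 0.058 m), for 0.05 s.
2. the blue timer is drawn off its peg, 25 mm or more away from the board (x of blue_timer in the frame of peg_board below -0.0455 m), for 0.05 s.
At the end, for the whole second after the job is handed in: The blue timer stands upright (within 6 degrees) and at rest on the bat, its centre within 35 mm of the bat's centre; any yaw will do. The orange timer still hangs on its peg, within 20 mm of where it was (horizontal distance between blue_timer and bat below 0.035 m and z of blue_timer in the frame of bat between 0.007 and 0.017 m and angle between blue_timer's own z axis and vertical below 0.1 rad and linear speed of blue_timer below 0.02 m/s and distance of orange_timer from where it was at the start of the episode below 0.02 m); the robot touches nothing.
It fails at once if the orange timer is taken down or knocked off (moved more than 30 mm) (distance of orange_timer from where it was at the start of the episode above 0.03 m).
It also fails if it takes over 40 s, if anything falls off the work surface, if the arm or the gripper's body presses on something with over 40 N, if the wrist force passes 120 N, or if a joint passes its speed limit or range.

## Working session

There is one attempt and no reset: what is moved stays moved. The work goes in short steps, each a Python script; the robot and the scene stay as the last script left them, time stands still between calls to the robot, and variables do not carry over. Pictures are saved under pics/ and viewed, at most 10 in all, crops included, and the job is handed in when it is done.

```bash
mkdir -p pics; cat > h.py <<'E'
import numpy as np, cv2
from scipy.spatial.transform import Rotation as R
from cell import manip, inverse_kinematics, cams, order
def cap(n):
    s=manip.state(); c=cams.capture(n)
    if n=="wrist":
        T=np.eye(4); T[:3,:3]=R.from_rotvec(s["tcp_rot"]).as_matrix(); T[:3,3]=s["tool_pos"]; T=T@c["T_tool_cam"]
    else:
        T=np.eye(4); o=np.array(c["orientation"],float)
        T[:3,:3]=o if o.shape==(3,3) else R.from_rotvec(o).as_matrix(); T[:3,3]=c["position"]
    c["T"]=T; return c
def world(c):
    z=c["z_map"]; K=np.array(c["intrinsics"]); v,u=np.indices(z.shape)
    p=np.stack([(u-K[0,2])/K[0,0]*z,(v-K[1,2])/K[1,1]*z,z],-1)
    w=p@c["T"][:3,:3].T+c["T"][:3,3]; w[z==0]=np.nan; return w
E
python3 - <<'E'
from h import *
s=manip.state(); print(s)
for n in("scene","top"):
    c=cap(n); print(n,c["orientation"],c["T"]); cv2.imwrite(f"pics/{n}0.png",c["image"]); np.save(f"{n}.npy",world(c))
E
```

```text
{'clock': 0.0, 'joint_pos': array([-1.33089965e+00,  2.64715654e-01,  1.60537288e+00, -7.50858129e-06,
        1.27371204e+00, -3.68971114e-02]), 'joint_velocities': array([-1.05771766e-03,  1.22621985e-03,  9.24092890e-04, -2.66520066e-04,
        1.37536908e-03, -7.94371538e-06]), 'tau': array([-2.24771416e-04, -5.02102947e+01, -3.56876206e+01,  7.27795204e-02,
        2.92499224e-02, -1.59951310e-04]), 'tool_pos': array([ 0.18428637, -0.64861048,  0.23741389]), 'tcp_rot': array([-3.10937876e+00, -4.33100534e-01,  3.62378441e-04]), 'contact_force': array([-0.27145377, -0.11756343, -0.26283873]), 'moment': array([-0.02360863,  0.05003974,  0.01576992]), 'grasp_force': 0.0, 'gripper_width': 0.0878515785183305}
scene [-1.03791801  2.25406196 -1.18030737] [[-0.64910169 -0.43120028  0.62668438 -0.19167345]
 [-0.76069733  0.37071525 -0.53283185  0.56130063]
 [-0.00256421 -0.82257919 -0.56864479  0.70198901]
 [ 0.          0.          0.          1.        ]]
top [-2.21029215  1.98056268 -0.21578561] [[ 0.10962841 -0.97001351  0.21692256  0.21429207]
 [-0.99396828 -0.10633915  0.02681491 -0.05927323]
 [-0.00294346 -0.21855382 -0.97582046  1.31103362]
 [ 0.          0.          0.          1.        ]]
```

View pics/scene0.png

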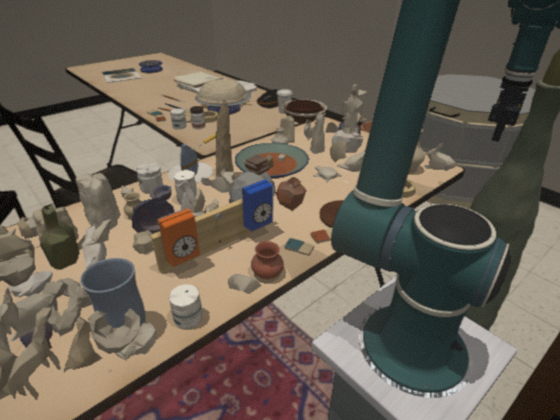

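View pics/top0.png

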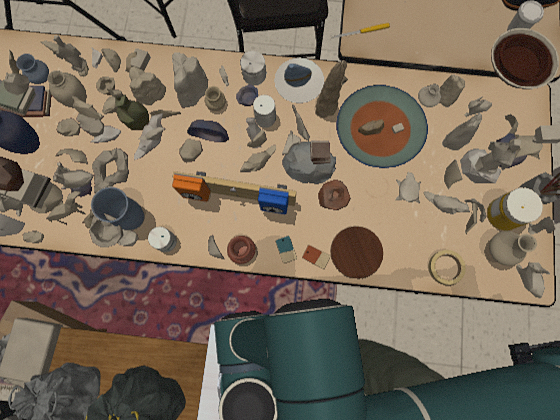

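The scene view shows the orange timer at about (180,238) and the blue one at (258,207). In the top view blue is at (273,200) on the right peg, orange at (190,188), the bat at (357,252), and a brown pot stands beside blue at (334,195).

```bash
python3 - <<'E'
from h import *
np.set_printoptions(precision=4,suppress=True)
for n in("top","scene"):
    im=cv2.imread(f"pics/{n}0.png").astype(int); w=np.load(f"{n}.npy"); b,g,r=im[...,0],im[...,1],im[...,2]
    for nm,m in(("blue",(b>110)&(r<60)&(g<100)),("orange",(r>150)&(b<60)&(g<120))):
        m=m&(w[...,2]>0.03)&(w[...,0]<.9)&(w[...,0]>.3)
        p=w[m]; zt=np.nanpercentile(p[:,2],90); t=p[abs(p[:,2]-zt)<.006]
        rect=cv2.minAreaRect((t[:,:2]*1000).astype(np.float32))
        print(n,nm,len(p),"ztop",zt,"rect mm",rect)
w=np.load("top.npy"); im=cv2.imread("pics/top0.png")
# bat: dark-brown disc around (357,252)
m=np.zeros(im.shape[:2],np.uint8); cv2.circle(m,(357,252),35,1,-1)
d=(m>0)&(im.sum(-1)<250)&(abs(w[...,2]-.012)<.012)
t=w[d]; print("bat",cv2.minEnclosingCircle((t[:,:2]*1000).astype(np.float32)),cv2.minAreaRect((t[:,:2]*1000).astype(np.float32)),np.nanmedian(t[:,2]))
# obstacles heights
for u,v in((334,195),(310,160),(357,252),(315,257),(286,250),(242,250),(258,160),(332,90),(235,187),(222,185),(160,240)): print((u,v),w[v,u])
# board front top edge: points with z .1-.13 in band
sel=(w[...,2]>.112)&(w[...,2]<.128); v,u=np.where(sel); k=(u>205)&(u<258)&(v>175)&(v<200)
p=w[v[k],u[k]]; print("board",len(p),cv2.minAreaRect((p[:,:2]*1000).astype(np.float32)),np.median(p[:,2]))
E
```

```text
top blue 329 ztop 0.17351999052690698 rect mm ((510.1402893066406, 10.035242080688477), (77.98639678955078, 33.54558181762695), 87.60318756103516)
top orange 294 ztop 0.17397867364004072 rect mm ((524.5908203125, 250.4810028076172), (78.34333038330078, 33.49304962158203), 86.63045501708984)
scene blue 189 ztop 0.16918265436834706 rect mm ((508.52117919921875, 14.085365295410156), (76.72127532958984, 33.893314361572266), 86.08623504638672)
scene orange 259 ztop 0.16966874489468545 rect mm ((523.3596801757812, 252.6920928955078), (77.66371154785156, 36.26150131225586), 86.39746856689453)
bat ((393.6875, -250.74371337890625), 91.64527893066406) ((395.3204345703125, -253.9993438720703), (177.23342895507812, 156.03964233398438), 5.365225315093994) 0.013534884252046409
(334, 195) [ 0.5752 -0.1693  0.0173]
(310, 160) [ 0.6462 -0.0826  0.1131]
(357, 252) [ 0.4071 -0.2538  0.0113]
(315, 257) [ 0.3786 -0.1295  0.0085]
(286, 250) [ 0.3892 -0.0403  0.0156]
(242, 250) [0.3757 0.0924 0.0078]
(258, 160) [0.647  0.0736 0.0631]
(332, 90) [ 0.846  -0.1241  0.1672]
(235, 187) [0.5415 0.1242 0.1119]
(222, 185) [0.5433 0.1622 0.1124]
(160, 240) [0.3697 0.3226 0.0797]
board 367 ((545.6285400390625, 134.90447998046875), (151.90757751464844, 29.848594665527344), 87.21831512451172) 0.12085976748696958
```

```bash
cat >> h.py <<'E'
TH=-0.06; X=np.array([np.cos(TH),np.sin(TH),0]); Y=np.array([-np.sin(TH),np.cos(TH),0])
def ori(sgn,th=TH):
    y=sgn*np.array([np.cos(th),np.sin(th),0]); z=np.array([0,0,-1.]); x=np.cross(y,z)
    return R.from_matrix(np.stack([x,y,z],1)).as_rotvec()
E
python3 - <<'E'
from h import *
P=[.509,.012,.30]; Q=[.40,-.252,.20]
for s in(1,-1): print(s,inverse_kinematics(P,ori(s)),inverse_kinematics(Q,ori(s)))
s=min((1,-1),key=lambda s:abs(inverse_kinematics(P,ori(s))[5]))
manip.move_pose(P,ori(s)); print(s,manip.state()["clock"],manip.state()["tool_pos"])
c=cap("wrist"); cv2.imwrite("pics/w1.png",c["image"]); np.savez("w1.npz",w=world(c),T=c["T"],K=c["intrinsics"])
E
```

```text
1 [-2.53541049e-02 -8.69444015e-02  1.87170434e+00 -4.44089210e-16
  1.35683272e+00  3.46458951e-02] [-6.14880322e-01 -9.60740769e-02  2.06569350e+00 -4.44089210e-16
  1.17197323e+00 -5.54880322e-01]
-1 None NoneTraceback (most recent call last):
  File "<stdin>", line 4, in <module>
  File "<stdin>", line 4, in <lambda>
TypeError: 'NoneType' object is not subscriptable
```

```bash
python3 - <<'E'
from h import *
P=[.509,.012,.30]
manip.move_pose(P,ori(1)); print(manip.state()["clock"],manip.state()["tool_pos"])
c=cap("wrist"); cv2.imwrite("pics/w1.png",c["image"]); np.savez("w1.npz",w=world(c),T=c["T"],K=c["intrinsics"])
E
```

```text
2.7167 [0.50913739 0.01129388 0.29988331]
```

View pics/w1.png

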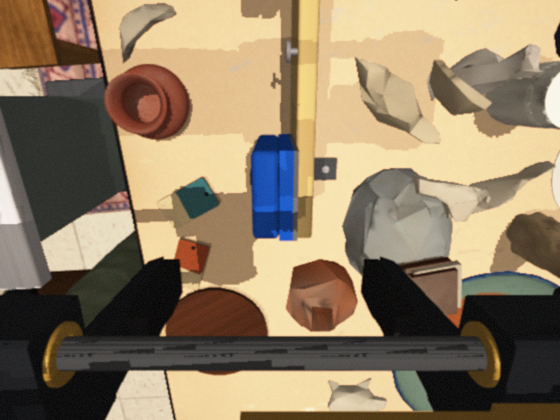

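The close view shows the blue timer's top at pixels x 252–297, y 135–240, with the board's top edge behind it at x 297–318 and the fingers straddling that line below.

```bash
python3 - <<'E'
from h import *
np.set_printoptions(precision=4,suppress=True)
d=np.load("w1.npz"); w=d["w"]; im=cv2.imread("pics/w1.png").astype(int)
m=np.zeros(w.shape[:2],bool); m[125:250,245:305]=1
p=w[m&(w[...,2]>.14)]; zt=np.percentile(p[:,2],60); t=p[abs(p[:,2]-zt)<.006]
print("timer",np.median(t[:,2]),cv2.minAreaRect((t[:,:2]*1000).astype(np.float32)))
q=(t-t.mean(0)); print("tilt plane",np.linalg.lstsq(np.c_[t[:,:2],np.ones(len(t))],t[:,2],rcond=None)[0])
m=np.zeros(w.shape[:2],bool); m[5:130,285:330]=1
p=w[m&(abs(w[...,2]-.12)<.008)]; print("board",np.median(p[:,2]),cv2.minAreaRect((p[:,:2]*1000).astype(np.float32)))
# colour-edge check with known height
def px(u,v,z):
    K=d["K"];T=d["T"]; r=T[:3,:3]@np.linalg.solve(K,[u,v,1]); return T[:3,3]+r*(z-T[2,3])/r[2]
for uv in((252,137),(295,135),(253,239),(296,240)): print(uv,px(*uv,.17))
# bat ring fit from top view
c=cap("top"); w=world(c); im=c["image"]; hsv=im.astype(int).sum(-1)
mm=np.zeros(hsv.shape,np.uint8); mm[222:284,322:392]=1
k=((hsv<230)&(mm>0)).astype(np.uint8); k=cv2.morphologyEx(k,cv2.MORPH_OPEN,np.ones((7,7)))
cs,_=cv2.findContours(k,0,1); e=cv2.fitEllipse(max(cs,key=cv2.contourArea)); print("ell",e)
K=c["intrinsics"];T=c["T"]; r=T[:3,:3]@np.linalg.solve(K,[*e[0],1]); print("bat",T[:3,3]+r*(.012-T[2,3])/r[2], w[int(e[0][1]),int(e[0][0])])
E
```

```text
timer 0.16808937955942255 ((513.0504760742188, 11.939519882202148), (80.00281524658203, 39.971614837646484), 86.8491439819336)
tilt plane [ 0.0297 -0.0056  0.1527]
board 0.11857446167827232 ((543.6900634765625, 114.0416488647461), (103.19367980957031, 28.582387924194336), 86.74909210205078)
(252, 137) [0.498  0.0639 0.17  ]
(295, 135) [0.5324 0.0634 0.17  ]
(253, 239) [ 0.4919 -0.0246  0.17  ]
(296, 240) [ 0.5297 -0.0279  0.17  ]
ell ((356.5081481933594, 252.13992309570312), (50.15256881713867, 51.95961380004883), 125.0046615600586)
bat [ 0.4064 -0.2523  0.012 ] [ 0.4063 -0.2504  0.0146]
```

```bash
sed -i 's/^TH=.*; X=/TH=-0.055; X=/' h.py; python3 - <<'E'
from h import *
np.set_printoptions(precision=4,suppress=True)
def st(l):
    s=manip.state(); print(l,s["clock"],s["tool_pos"],"F",s["contact_force"],s["gripper_width"],s["grasp_force"]); return s
manip.move_linear([.5125,.012,.20],rot=ori(1)); manip.move_linear([.5125,.012,.133],rate=.08); st("down")
manip.set_gripper(.03,35); s=st("grip"); p=s["tool_pos"].copy()
manip.move_linear(p+[0,0,.027],rate=.05); manip.dwell(.2); st("up")
c=cap("wrist"); cv2.imwrite("pics/w2.png",c["image"]); np.save("w2.npy",world(c))
w=world(c); m=np.zeros(w.shape[:2],bool); m[100:300,150:350]=1
im=c["image"].astype(int); b=(im[...,0]>100)&(im[...,2]<70)&(im[...,1]<110); print(np.nanpercentile(w[b][:,2],[50,90,98]),b.sum())
E
```

```text
down 4.6167 [0.513  0.012  0.1335] F [-0.3012 -0.0411  0.2272] 0.08819378033011767 0.0
grip 5.4 [0.5123 0.012  0.133 ] F [-0.8609  0.7981  0.8899] 0.04001535430714099 34.954677657951834
up 6.2917 [0.5123 0.012  0.1598] F [-0.5794  0.6637 -3.7162] 0.039775706503390754 34.95570580140338
[0.1945 0.1955 0.1959] 9159
```

View pics/w2.png

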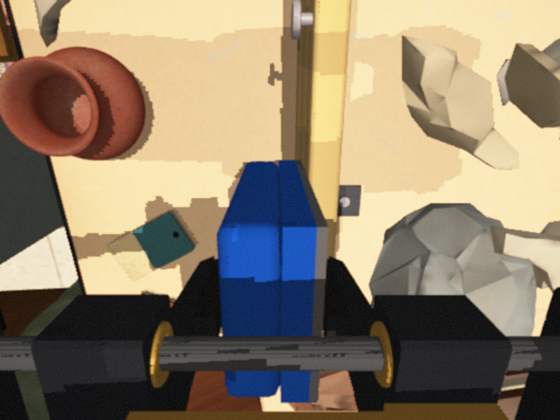

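The top is now at 0.195 m, so it rose 27 mm with the grip holding. Next I draw it off.

```bash
python3 - <<'E'
from h import *
np.set_printoptions(precision=4,suppress=True)
def st(l):
    s=manip.state(); print(l,s["clock"],s["tool_pos"],"F",s["contact_force"],s["gripper_width"],s["grasp_force"]); return s
p=manip.state()["tool_pos"].copy()
manip.move_linear(p-.016*X,rate=.05); s=st("off16")
if np.linalg.norm(s["contact_force"][:2])<8:
    manip.move_linear(p-.08*X,rate=.1); manip.dwell(.1); st("off80")
    c=cap("wrist"); im=c["image"].astype(int); b=(im[...,0]>100)&(im[...,2]<70)&(im[...,1]<110); t=world(c)[b]
    print(np.nanpercentile(t[:,2],[50,90]),np.linalg.lstsq(np.c_[t[:,:2],np.ones(len(t))],t[:,2],rcond=None)[0])
    q=p-.08*X; manip.move_linear([q[0],q[1],.22],rate=.15)
    manip.move_linear([.406,-.252,.22],rate=.2); manip.move_linear([.406,-.252,.13],rate=.12); manip.dwell(.2); st("above")
c=cap("scene"); cv2.imwrite("pics/s3.png",cv2.resize(c["image"][150:290,130:410],None,fx=2.8,fy=2.8))
E
```

```text
off16 6.8083 [0.4961 0.0129 0.1599] F [-0.0202 -0.246  -4.6695] 0.03955547301244056 34.964560955559136
off80 7.7 [0.4333 0.0164 0.1602] F [-0.8398 -0.2761 -4.9973] 0.03972105044992565 34.964294647215866
 ** On entry to DLASCL parameter number  4 had an illegal value
 ** On entry to DLASCL parameter number  4 had an illegal valueTraceback (most recent call last):
  File "<stdin>", line 10, in <module>
    x, resids, rank, s = _umath_linalg.lstsq(a, b, rcond,
                         ~~~~~~~~~~~~~~~~~~~^^^^^^^^^^^^^
                                             signature=signature)
                                             ^^^^^^^^^^^^^^^^^^^^
    raise LinAlgError("SVD did not converge in Linear Least Squares")
numpy.linalg.LinAlgError: SVD did not converge in Linear Least Squares
```

Drawn off cleanly. Only the check's NaNs tripped the script, so I carry on to the bat.

```bash
python3 - <<'E'
from h import *
np.set_printoptions(precision=4,suppress=True)
def st(l):
    s=manip.state(); print(l,s["clock"],s["tool_pos"],"F",s["contact_force"],s["gripper_width"],s["grasp_force"]); return s
q=manip.state()["tool_pos"]
manip.move_linear([q[0],q[1],.22],rate=.15)
manip.move_linear([.406,-.252,.22],rate=.2); manip.move_linear([.406,-.252,.13],rate=.12); manip.dwell(.2); st("above")
c=cap("wrist"); im=c["image"].astype(int); b=(im[...,0]>100)&(im[...,2]<70)&(im[...,1]<110); t=world(c)[b]; t=t[~np.isnan(t[:,2])]
t=t[abs(t[:,2]-np.median(t[:,2]))<.01]; print(np.percentile(t[:,2],[50,90]),np.linalg.lstsq(np.c_[t[:,:2],np.ones(len(t))],t[:,2],rcond=None)[0])
cv2.imwrite("pics/w3.png",c["image"])
E
```

```text
above 10.9 [ 0.4067 -0.2525  0.1311] F [ 0.151  -0.4372 -4.6057] 0.03933292356991943 34.9641648591205
[0.166  0.1669] [ 0.0203 -0.0244  0.1515]
```

View pics/w3.png

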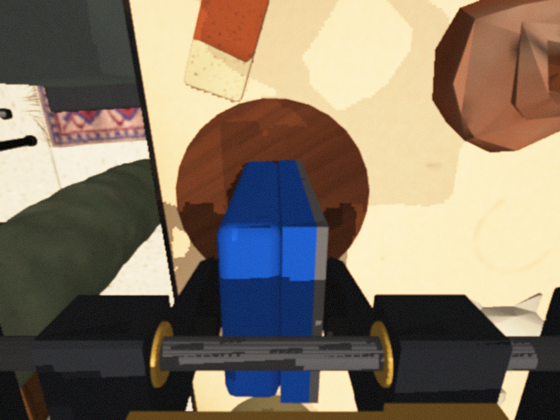

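The picture shows the timer held upright. The bat's disc spans x 177–370 with its top edge at y 98, so its centre is near (273,195). I check that centre, then lower.

```bash
python3 - <<'E'
from h import *
np.set_printoptions(precision=4,suppress=True)
def st(l):
    s=manip.state(); print(l,s["clock"],s["tool_pos"],"F",s["contact_force"],s["gripper_width"]); return s
c=cap("wrist"); r=c["T"][:3,:3]@np.linalg.solve(c["intrinsics"],[273,195,1]); o=c["T"][:3,3]; b=o+r*(.012-o[2])/r[2]; print("bat",b)
b=(b[:2]+[.4064,-.2523])/2
z=manip.state()["tool_pos"][2]
f0=manip.state()["contact_force"][2]
manip.move_linear([*b,.112],rate=.08); st("low")
z=.112
while z>.098:
    z-=.0015; manip.move_linear([*b,z],rate=.02); f=manip.state()["contact_force"][2]
    if f-f0>4: break
st("touch")
E
```

```text
bat [ 0.4096 -0.2459  0.012 ]
low 11.3833 [ 0.4072 -0.2484  0.1109] F [ 0.5731 -0.628  -5.1327] 0.03938351469475499
touch 12.6333 [ 0.4082 -0.2492  0.1057] F [-2.8965  2.6825  6.5509] 0.03979543712549825
```

```bash
python3 - <<'E'
from h import *
np.set_printoptions(precision=4,suppress=True)
p=manip.state()["tool_pos"].copy()
manip.move_linear(p+[0,0,.0008],rate=.02); manip.set_gripper(.088); manip.dwell(.2)
manip.move_linear(p+[0,0,.14],rate=.15); manip.dwell(.3); s=manip.state(); print(s["clock"],s["tool_pos"],s["contact_force"])
c=cap("wrist"); w=world(c); im=c["image"].astype(int); b=(im[...,0]>100)&(im[...,2]<70)&(im[...,1]<110); t=w[b]; t=t[t[:,2]>.1]
z=np.percentile(t[:,2],60); t=t[abs(t[:,2]-z)<.006]
print(z,cv2.minAreaRect((t[:,:2]*1000).astype(np.float32)),np.linalg.lstsq(np.c_[t[:,:2],np.ones(len(t))],t[:,2],rcond=None)[0])
cs=cap("scene")["image"]; cv2.imwrite("pics/f.png",np.hstack([cv2.resize(c["image"],(400,300)),cv2.resize(cs,(400,300))]))
E
```

```text
15.2917 [ 0.408  -0.249   0.2449] [ 0.7215 -0.4984  0.3782]
0.14082466026645973 ((408.43634033203125, -248.7030487060547), (79.22360229492188, 35.29553985595703), 86.97492980957031) [ 0.0132 -0.0077  0.1332]
```

View pics/f.png

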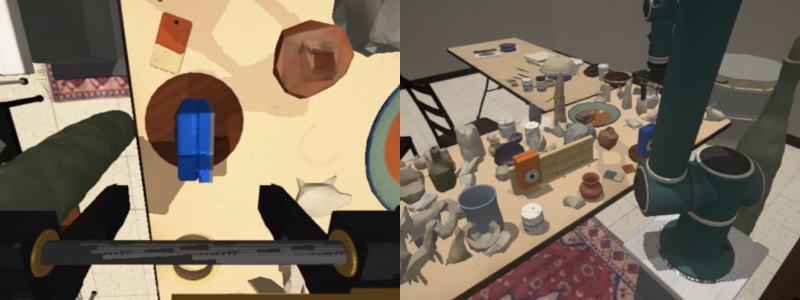

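The left half shows the blue timer upright on the bat at about (195,140), with its top at 0.141 m and within a few mm of centre. The right half shows orange still hanging at (527,170), and the gripper is clear.

```bash
python3 -c "
from h import *
print(order.close_job())"
```

```text
the job is handed in; nothing more can be done
None
```

The blue timer stands upright within a few millimetres of the bat's centre and has been let go, the orange timer still hangs on its peg, and the job was handed in at about 15 s; no verdict came back.

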